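# Tip the counted T-nuts from the scale scoop into their stock bin

## Robot

A 7-joint arm with a two-finger parallel gripper is mounted at the origin on the work surface. World frame = base frame: x ahead of the robot, y to its left, z up, the work surface at z = 0. Lengths are in mm, angles in rad, forces in N, time in s.
With the tool pointing down it reaches from about 400 to 875 mm from the base axis. Payload 19.3 kg.
Tool frame: the origin (TCP) lies at the very end of the fingers, on their centre line; the grasp point (between the pads) lies 19 mm behind it (grip_point_offset is the z of the grasp point in the tool frame, in mm); z points along the fingers, y is the line along which they close (so a half turn about z gives the same grasp; the last joint's range is limited). The gripper opens to 85 mm and grips with 20 to 120 N. Pads are 22 mm wide; open, the fingers measure 114 mm over their backs; the gripper's body (76 mm by 85 mm) begins 54 mm behind the grasp point. The pads swing forward as they close: fully open they stand 13 mm farther back than shut.
Start: joints at [1.168, 0.521, -0.036, 1.599, 0.021, 1.021, -0.113], TCP at [204.154, -590.708, 231.291] pointing down, gripper open.
Joint ranges: [-2.91, 2.91], [-0.3, 2.13], [-1.5, 1.42], [0.17, 2.43], [-1.26, 4.41], [0.16, 1.93], [-2.52, 2.52]. Speed limits (rad/s): [1.89, 1.89, 2.39, 2.39, 3.01, 3.01, 3.01].

## Interface

Orientations are given as a 3x3 rotation matrix whose columns are the frame's x, y, z axes.
In Python, from workcell import movep, movel, goto_joints, open_gripper, clamp, wait, inverse_kinematics, read_state, camera, PlanningError, finish_job, grip_point_offset gives the robot as it stands. Calls block until the motion is done:
- movep(position, orientation): joint-space move of the TCP to a pose.
- movel(position, frame=None, max_speed=150, guard=None): straight line of the TCP; frame=None keeps the orientation; max_speed is the mean speed in mm/s. With guard (N) it stops when the force on the tool has changed by that much, and returns True; else False.
- goto_joints(angles): joint-space move.
- open_gripper() and clamp(): open the fingers fully, or close them until they stop; the grip force is fixed at half the most.
- wait(seconds).
- inverse_kinematics(position, orientation): joint angles nearest the present ones, or None.
- read_state(): the state.
- camera(name): name is "scene" or "top" or "wrist"; returns a dict with "image" (384x512x3 uint8, blue, green, red), "range_z" (384x512 float32, mm along the optical axis (not along the pixel's ray), 0 where there is no reading), "fx", "fy", "cx", "cy" (pixels), "dist_coeffs" ([k1, k2, p1, p2, k3] as OpenCV has them; the pictures are not rectified), "cam_to_world" (4x4, takes a point from camera to world coordinates). Camera axes: x right, y up, looking along -z (the intrinsics and any distortion apply to the point x, -y, -z); pixel columns grow to the right and rows downward; lengths in mm; the calibration is good to about 2 mm. A picture is of the moment at which its call begins.
A pose or a line that the arm cannot do raises PlanningError and nothing moves.
- finish_job(): hands the job in; it is judged then, once.
The state is a dict: "time": time; "qpos": joint angles; "qvel": joint speeds; "joint_efforts": joint torques, N m; "eef_pos": TCP position; "tool_rot": TCP orientation; "ft_force": force on the tool from outside, world axes, zero at the start; "torque": the same for the moment, N m; "finger_gap": finger opening in mm; "gripper_force": force on a finger pad.
Only numpy, scipy, OpenCV 4.12 (cv2) and the standard library are available. Lean on these libraries where they do the work, as an engineer would, in place of code of your own. Each camera call takes 0.05 s, during which the arm holds its last target. There are 200 camera calls.

## Task

The six T-slot nuts in the scale's scoop pan have been counted: take the pan by its grip, carry it over and tip all six into the white stock bin that already holds nuts of the same kind, not the one with the long studs. Then set the empty pan back on the scale, level and squarely down in both saddles of its cradle as you found it, and leave the mug and the tape measure where they are.

Things in the scene. Friction and masses are not known exactly. Their poses are not given: they have to be found in the camera images.
- pan: Loose sheet-metal scoop pan (0.2 to 0.33 kg) in the scale's saddles. Floor 150 mm long, 104 wide, the last 45 tapering to an open 80 wide spout without lip; side walls 43 high, flared 20 deg, 134 across the tops; walls 3 thick. Back wall raked back 35 deg from vertical, black grip on top. Origin: centre of underside; x to the spout (away from the grip), z up.
- pan_grip (a point): Black grip of the pan: slab 14 mm thick, 90 wide (pan y), 44 long up the rake, direction (-sin35, 0, cos35) in the pan frame; fingers close through the 14, one before, one behind, tool leaning back 35 deg when the pan is level. Point on the slab's mid-plane, 19 below its top edge and 25 above its lower edge; at (-121, 0, 66.5) mm in the pan frame. Axes as the pan's.
- pan_lip (a point): Middle of the pan's open spout edge, on the pan's floor; at (75, 0, 3) mm in the pan frame. Axes as the pan's.
- scale: Grey counting scale, fixed, 240 (x) x 220 (y) mm, keypad strip facing the robot (-x side), steel platter on top (80 mm above the bench). Stands left, middle or right in a row with the two bins. Origin: underside centre, on the bench; x points away from the keypad, z up.
- cradle (a point): Pan's home: centre of the scoop cradle on the platter. Two saddle brackets, 45 mm either way along scale y, with flat seats at this point's height (90 mm above the bench) and arms 30 mm high, sloped 20 deg like the pan's walls, 3 mm clear of them each side. The pan starts with its origin here (within 10 mm along y), lying across: pan x along scale y, spout to the left. Axes as the scale's.
- nut_bin: White card bin, fixed, open on top, with five T-slot nuts (stuck down) on the front half of its floor: the pan's nuts belong here. Outside 220 (x) x 135 (y) x 100 mm high, walls and floor 4, the front wall (-x, towards the robot) cut down to 58. Stands left, middle or right in the row. Origin: underside centre; z up.
- stud_bin: A second white card bin of the same size and make, fixed, holding seven long round studs (12 x 130 mm) and no nuts. Not to be used. Origin: underside centre.
- nut0: Loose steel T-slot nut, 26 x 26 mm base 10 mm thick with a 16 mm wide neck 10 mm high on it, 20 mm high in all, 45 g; starts base down on the floor of the pan and slides out once the pan is tipped 25 to 40 deg. Origin: underside centre.
- nut1: Loose steel T-slot nut, 26 x 26 mm base 10 mm thick with a 16 mm wide neck 10 mm high on it, 20 mm high in all, 45 g; starts base down on the floor of the pan and slides out once the pan is tipped 25 to 40 deg. Origin: underside centre.
- nut2: Loose steel T-slot nut, 26 x 26 mm base 10 mm thick with a 16 mm wide neck 10 mm high on it, 20 mm high in all, 45 g; starts base down on the floor of the pan and slides out once the pan is tipped 25 to 40 deg. Origin: underside centre.
- nut3: Loose steel T-slot nut, 26 x 26 mm base 10 mm thick with a 16 mm wide neck 10 mm high on it, 20 mm high in all, 45 g; starts base down on the floor of the pan and slides out once the pan is tipped 25 to 40 deg. Origin: underside centre.
- nut4: Loose steel T-slot nut, 26 x 26 mm base 10 mm thick with a 16 mm wide neck 10 mm high on it, 20 mm high in all, 45 g; starts base down on the floor of the pan and slides out once the pan is tipped 25 to 40 deg. Origin: underside centre.
- nut5: Loose steel T-slot nut, 26 x 26 mm base 10 mm thick with a 16 mm wide neck 10 mm high on it, 20 mm high in all, 45 g; starts base down on the floor of the pan and slides out once the pan is tipped 25 to 40 deg. Origin: underside centre.
- mug: Bystander: white coffee mug, 80 mm across, 95 mm high, handle out 35 mm, loose between the robot and the row. Origin: underside centre.
- tape: Bystander: black pocket tape measure, about 76 x 34 x 62 mm, standing loose between the robot and the row. Origin: underside centre.
Mind the look-alikes: they are no part of the job. Leave any red look-alike of the nut4 alone. Leave any orange look-alike of the pan alone.

How it is judged (in metres and radians):
On the way:
1. all six nuts are in the bin with the other nuts, the pan's spout still over that bin (x of nut0 in the frame of nut_bin between -0.109 and 0.109 m and y of nut0 in the frame of nut_bin between -0.0665 and 0.0665 m and z of nut0 in the frame of nut_bin between 0 and 0.095 m and x of nut1 in the frame of nut_bin between -0.109 and 0.109 m and y of nut1 in the frame of nut_bin between -0.0665 and 0.0665 m and z of nut1 in the frame of nut_bin between 0 and 0.095 m and x of nut2 in the frame of nut_bin between -0.109 and 0.109 m and y of nut2 in the frame of nut_bin between -0.0665 and 0.0665 m and z of nut2 in the frame of nut_bin between 0 and 0.095 m and x of nut3 in the frame of nut_bin between -0.109 and 0.109 m and y of nut3 in the frame of nut_bin between -0.0665 and 0.0665 m and z of nut3 in the frame of nut_bin between 0 and 0.095 m and x of nut4 in the frame of nut_bin between -0.109 and 0.109 m and y of nut4 in the frame of nut_bin between -0.0665 and 0.0665 m and z of nut4 in the frame of nut_bin between 0 and 0.095 m and x of nut5 in the frame of nut_bin between -0.109 and 0.109 m and y of nut5 in the frame of nut_bin between -0.0665 and 0.0665 m and z of nut5 in the frame of nut_bin between 0 and 0.095 m and horizontal distance between pan_lip and nut_bin below 0.17 m and horizontal distance between pan and cradle above 0.1 m), for 0.1 s.
At the end, for the whole second after the job is handed in: All six nuts rest inside the bin with the other nuts, below its rim; the pan rests in both saddles, spout as before: within 25 mm of the cradle centre lengthwise, 7 mm sideways, 4 mm in height, turned under 0.1 rad and tilted under 0.05 rad (x of nut0 in the frame of nut_bin between -0.109 and 0.109 m and y of nut0 in the frame of nut_bin between -0.0665 and 0.0665 m and z of nut0 in the frame of nut_bin between 0 and 0.095 m and x of nut1 in the frame of nut_bin between -0.109 and 0.109 m and y of nut1 in the frame of nut_bin between -0.0665 and 0.0665 m and z of nut1 in the frame of nut_bin between 0 and 0.095 m and x of nut2 in the frame of nut_bin between -0.109 and 0.109 m and y of nut2 in the frame of nut_bin between -0.0665 and 0.0665 m and z of nut2 in the frame of nut_bin between 0 and 0.095 m and x of nut3 in the frame of nut_bin between -0.109 and 0.109 m and y of nut3 in the frame of nut_bin between -0.0665 and 0.0665 m and z of nut3 in the frame of nut_bin between 0 and 0.095 m and x of nut4 in the frame of nut_bin between -0.109 and 0.109 m and y of nut4 in the frame of nut_bin between -0.0665 and 0.0665 m and z of nut4 in the frame of nut_bin between 0 and 0.095 m and x of nut5 in the frame of nut_bin between -0.109 and 0.109 m and y of nut5 in the frame of nut_bin between -0.0665 and 0.0665 m and z of nut5 in the frame of nut_bin between 0 and 0.095 m and linear speed of each of nut0, nut1, nut2, nut3, nut4, nut5 below 0.05 m/s and x of pan in the frame of cradle between -0.007 and 0.007 m and y of pan in the frame of cradle between -0.025 and 0.025 m and z of pan in the frame of cradle between -0.004 and 0.004 m and angle between pan's own z axis and vertical below 0.05 rad and angle between the x axis of pan and the y axis of scale, either way round below 0.1 rad and y of pan_lip in the frame of cradle above 0 m and linear speed of pan below 0.03 m/s); the robot touches nothing.
It fails at once if the mug is shifted more than 30 mm (distance of mug from where it was at the start of the episode above 0.03 m).
It fails at once if the tape measure is shifted more than 30 mm (distance of tape from where it was at the start of the episode above 0.03 m).
It also fails if it takes over 61 s, if anything falls off the work surface, if the arm or the gripper's body presses on something with over 40 N, if the wrist force passes 120 N, or if a joint passes its speed limit or range.

## Working session

There is one attempt and no reset: what is moved stays moved. The work goes in short steps, each a Python script; the robot and the scene stay as the last script left them, time stands still between calls to the robot, and variables do not carry over. Pictures are saved under pics/ and viewed, at most 10 in all, crops included, and the job is handed in when it is done.

```bash
ls; mkdir -p pics; cat > h.py <<'E'
import numpy as np, cv2
from workcell import *
def shot(n):
    c=camera(n); np.savez(f'{n}.npz',**{k:np.asarray(v) for k,v in c.items()}); return c
def load(n):
    return dict(np.load(f'{n}.npz'))
def rays(c,uv):
    K=np.array([[c['fx'],0,c['cx']],[0,c['fy'],c['cy']],[0,0,1]],float)
    p=cv2.undistortPoints(np.asarray(uv,float).reshape(-1,1,2),K,np.asarray(c['dist_coeffs'],float)).reshape(-1,2)
    d=np.c_[p[:,0],-p[:,1],-np.ones(len(p))]
    T=np.asarray(c['cam_to_world']); return T[:3,3],d@T[:3,:3].T
def onplane(c,uv,z):
    o,d=rays(c,uv); return o+d*((z-o[2])/d[:,2])[:,None]
def cloud(c):
    r=c['range_z']; v,u=np.mgrid[:r.shape[0],:r.shape[1]]
    o,d=rays(c,np.c_[u.ravel(),v.ravel()]); P=o+d*r.ravel()[:,None]; P[r.ravel()<=0]=np.nan
    return P.reshape(*r.shape,3)
E
python3 - <<'E'
from h import *
a=shot('scene');b=shot('top')
cv2.imwrite('pics/a.png',np.vstack([a['image'],b['image']])[:, :] if 0 else cv2.resize(np.hstack([a['image'],b['image']]),(800,300)))
cv2.imwrite('pics/top.png',b['image']); cv2.imwrite('pics/scene.png',a['image'])
for c in(a,b):print(c['cam_to_world'],c['fx'],c['dist_coeffs'],(c['range_z']>0).mean())
print(read_state())
E
```

```text
pics
[[-7.32679431e-01 -4.22525898e-01  5.33528553e-01  1.07271936e+03]
 [ 6.80473669e-01 -4.68262670e-01  5.63636105e-01  5.16350117e+02]
 [ 1.16806531e-02  7.76016712e-01  6.30604175e-01  7.14019144e+02]
 [ 0.00000000e+00  0.00000000e+00  0.00000000e+00  1.00000000e+00]] 409.58207526077047 [-0.02901635  0.          0.          0.          0.        ] 0.9960581461588541
[[ 5.60081884e-03  9.79879448e-01 -1.99511650e-01  2.92804282e+02]
 [-9.99970963e-01  4.45712341e-03 -6.18115578e-03 -1.97246604e+01]
 [-5.16753947e-03  1.99540476e-01  9.79875959e-01  1.49611362e+03]
 [ 0.00000000e+00  0.00000000e+00  0.00000000e+00  1.00000000e+00]] 463.8950390264197 [-0.09715501  0.          0.          0.          0.        ] 0.99615478515625
{'time': 0.1, 'qpos': array([ 1.16781139,  0.52193594, -0.03635396,  1.59993605,  0.02120294,
        1.02112682, -0.1127764 ]), 'qvel': array([ 2.97018172e-05, -1.14064299e-03,  2.75035700e-06, -8.95374738e-04,
       -8.69734249e-04,  5.32579435e-04, -6.97305297e-04]), 'joint_efforts': array([ 3.33239259e-03, -9.28484631e+01,  1.98345423e+00, -3.70531976e+01,
        1.80609914e-02,  5.27699391e-03,  1.01672850e-05]), 'eef_pos': array([ 204.05500832, -590.4294738 ,  230.79985688]), 'tool_rot': array([[ 9.45124173e-01,  3.26711102e-01, -3.91131011e-04],
       [ 3.26711330e-01, -9.45123705e-01,  9.43246889e-04],
       [-6.14979591e-05, -1.01927237e-03, -9.99999479e-01]]), 'ft_force': array([ 0.0486508 , -0.52087602,  0.22077208]), 'torque': array([-0.01907102,  0.0246011 ,  0.01676349]), 'gripper_force': 0.0, 'finger_gap': 85.31788959155499}
```

View pics/top.png

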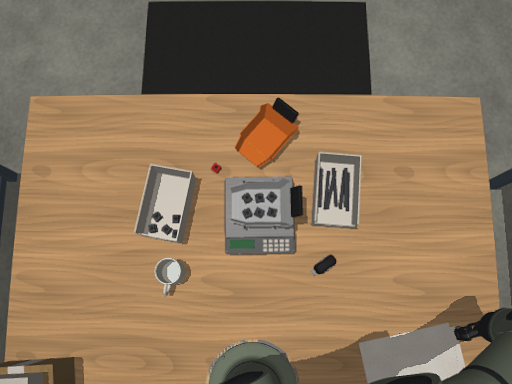

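View pics/scene.png

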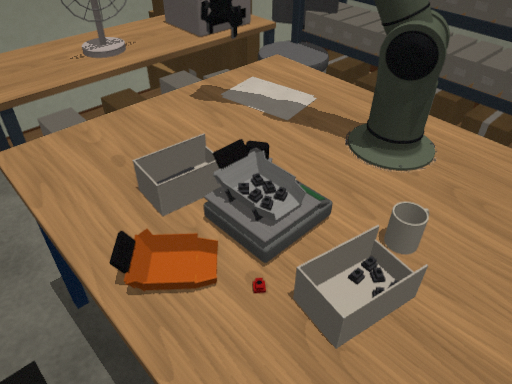

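Top view: the grey pan with six nuts is at (262,205), its black grip at (296,200) and its spout facing left (+y). The nut bin is at (166,203), the stud bin at (337,190), the mug at (170,272) and the tape at (325,265).
The things that could be mistaken are:
- **Pan:** the orange pan at (268,135), not wanted.
- **Nut:** the red nut at (216,168), not wanted.
- **Bin:** the stud bin at (337,190), not wanted.
- **Grip:** the orange pan's grip at (285,110) and the tape, both black, not wanted.

I choose the grey pan and the left bin.

```bash
python3 - <<'E'
from h import *
t=load('top');s=load('scene');T=cloud(t);S=cloud(s)
def rect(P,n):
    r=cv2.minAreaRect(P[:,:2].astype(np.float32)); 
    print(n,len(P),'c',np.round(r[0],1),'wh',np.round(r[1],1),'ang',round(r[2],2),'z',np.round(np.percentile(P[:,2],[2,50,98]),1))
    return r
x,y=T[...,0],T[...,1]
for n,(c,P) in dict(top=(t,T),scene=(s,S)).items():
    dark=c['image'].max(2)<60; z=P[...,2]
    if n=='top':
        g0=np.nanmean(P[195:208,293:300].reshape(-1,3),0); print('grip guess',g0)
    m=dark&(abs(P[...,0]-g0[0])<70)&(abs(P[...,1]-g0[1])<50)&(z>115)
    G=P[m]; rect(G,n+' grip')
    C=G.mean(0);w=np.linalg.svd(G-C,full_matrices=False);print(C,w[1]/np.sqrt(len(G)),w[2])
    np.save(n+'_grip.npy',G)
# bins: rims at z~100 in top
for n,(u0,u1,v0,v1) in dict(left=(125,205,155,250),right=(305,370,145,235)).items():
    b=T[v0:v1,u0:u1].reshape(-1,3); rect(b[abs(b[:,2]-98)<6],n+' rim'); rect(b[b[:,2]>20],n+' all')
    c=rect(b[b[:,2]>20],n)[0]
    q=S.reshape(-1,3); q=q[(np.hypot(q[:,0]-c[0],q[:,1]-c[1])<150)&(abs(q[:,2]-98)<5)&(abs(q[:,1]-c[1])<100)]; rect(q,n+' rim scene')
b=T[165:260,215:305].reshape(-1,3)
b=b[(b[:,2]>65)&(b[:,2]<84)];rect(b,'platter/scale')
for n,(u0,u1,v0,v1) in dict(mug=(150,190,255,297),tape=(308,340,252,280)).items():
    b=T[v0:v1,u0:u1].reshape(-1,3); rect(b[b[:,2]>15],n)
# pan floor and wall tops
for n,P in(('top',T),('scene',S)):
    b=P.reshape(-1,3); b=b[(abs(b[:,0]-g0[0])<90)&(b[:,1]>g0[1]+30)&(b[:,1]<g0[1]+220)]
    print(n,np.histogram(b[:,2],bins=np.arange(60,150,4)))
    rect(b[b[:,2]>124],n+' walltops')
I=cv2.resize(t['image'][150:265,125:375],None,fx=3.2,fy=3.2,interpolation=cv2.INTER_CUBIC); cv2.imwrite('pics/crop.png',I)
E
```

```text
grip guess [ 552.88774904 -127.882867    163.43288612]
top grip 331 c [ 554.8 -129.4] wh [30.9 91.4] ang 89.84 z [142.3 163.9 177.9]
[ 552.33351538 -128.22571512  162.2765272 ] [25.55103132 13.37386179  2.70301393] [[-0.99976307 -0.01447921 -0.01625319]
 [-0.00353713 -0.62869156  0.77764671]
 [-0.02147795  0.77751995  0.62849139]]
scene grip 585 c [ 571.4 -121.5] wh [115.7  47.1] ang 13.01 z [139.7 157.  173.5]
[ 560.9900254  -122.15223593  156.91725985] [26.58877733 12.69588759  2.01454219] [[ 0.99975956  0.01446414 -0.01648076]
 [ 0.02183311 -0.58686203  0.80939253]
 [-0.00203523  0.80955775  0.58703672]]
left rim 305 c [563.6 277.3] wh [138.4 218.1] ang 79.66 z [ 92.6  98.9 103.6]
left all 1481 c [563.4 276.5] wh [138.9 220.9] ang 80.19 z [ 20.8  60.6 103.4]
left 1481 c [563.4 276.5] wh [138.9 220.9] ang 80.19 z [ 20.8  60.6 103.4]
left rim scene 918 c [564.4 278.6] wh [137.2 223.2] ang 80.22 z [ 93.3  98.8 101.8]
right rim 292 c [ 609.  -264.1] wh [134.4 221.5] ang 85.3 z [ 92.6  99.3 103.8]
right all 1417 c [ 608.3 -263.9] wh [134.6 222.9] ang 85.36 z [ 20.9  56.3 103.9]
right 1
[... 391 characters left out ...]
  0,   0,   6,  98, 405, 411, 116, 330, 585, 288, 183, 181, 141,
       215,  91,  89,  67,  55,  51,  27,   8,   4]), array([ 60,  64,  68,  72,  76,  80,  84,  88,  92,  96, 100, 104, 108,
       112, 116, 120, 124, 128, 132, 136, 140, 144, 148]))
top walltops 216 c [554.2 -15.3] wh [163.7 147.2] ang 89.64 z [124.2 131.1 145.7]
scene (array([   0,    0,    3,   58, 1326,  241,   24,  360,  559,  291,  383,
        275,  423,  319,  156,  153,  111,  125,   68,   10,   16,    8]), array([ 60,  64,  68,  72,  76,  80,  84,  88,  92,  96, 100, 104, 108,
       112, 116, 120, 124, 128, 132, 136, 140, 144, 148]))
scene walltops 338 c [556.2 -12.6] wh [148.1 169.9] ang 0.22 z [124.2 130.5 144.4]
```

View pics/crop.png

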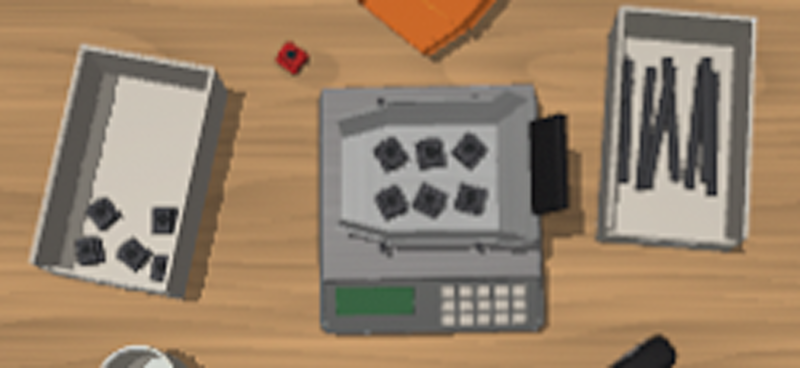

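The crop confirms the choice. The left bin holds five nuts, the right bin holds only studs, and the grey pan holds the six nuts with its grip on the right. Both views agree to 1–2 mm on the grip plane, and the rims at z≈99 match the 100 given. Next I check reach along the whole plan before moving.

```bash
cat >> h.py <<'E'
PSI=0.015; GX=np.array([555.2,-131.0,156.5])     # measured grip point, scale yaw
def Rz(a): c,s=np.cos(a),np.sin(a); return np.array([[c,-s,0],[s,c,0],[0,0,1.]])
def Ry(a): c,s=np.cos(a),np.sin(a); return np.array([[c,0,s],[0,1,0],[-s,0,c]])
S35,C35=np.sin(np.radians(35)),np.cos(np.radians(35))
UP=np.array([-S35,0,C35]); GRIP=np.array([-121,0,66.5]); LIP=np.array([75,0,3.])
SIGN=1
def tool(yaw,tip,ref,p):
    """TCP pose putting pan-frame point ref at world p, pan x at heading yaw, nose down by tip"""
    R=Rz(yaw)@Ry(tip); z=-UP; y=SIGN*np.array([C35,0,S35]); x=np.cross(y,z)
    return np.asarray(p)+R@(GRIP-ref+19*z), R@np.c_[x,y,z]
HOME=np.pi/2+PSI; UPW=Rz(HOME)@UP
BIN=np.array([564.,277.5]); BY=np.pi/2-np.radians(9.9)
E
python3 - <<'E'
import h
from h import *
print(grip_point_offset)
for s in(1,-1):
    h.SIGN=s
    b=np.array([np.cos(BY),np.sin(BY)])
    L=np.r_[BIN-30*b,125]
    W=[('via',tool(HOME,np.radians(20),GRIP,GX+[-60,-140,230])),('pre',tool(HOME,0,GRIP,GX+90*UPW)),('g',tool(HOME,0,GRIP,GX)),('lift',tool(HOME,0,GRIP,GX+[0,0,110])),
     ('carry',tool(BY,0,LIP,L+[0,0,75]))]+[(f'tip{d}',tool(BY,np.radians(d),LIP,L)) for d in(15,30,40,50,60)]
    for n,(p,R) in W:
        q=inverse_kinematics(p,R); print(s,n,np.round(p),None if q is None else np.round(q,2))
E
```

```text
-18.700000000000003
1 via [ 495. -266.  368.] [ 1.07  0.5  -0.84  1.45  0.11  1.43  1.84]
1 pre [ 556. -172.  215.] [ 1.03  0.83 -0.93  1.52  0.05  1.22  1.8 ]
1 g [ 555. -120.  141.] [ 0.97  0.9  -0.92  1.64  0.09  1.02  1.76]
1 lift [ 555. -120.  251.] [ 0.99  0.75 -0.94  1.57 -0.02  1.19  1.75]
1 carry [527.  66. 248.] [ 0.82  0.55 -0.95  1.91 -0.23  0.77  1.53]
1 tip15 [530.  84. 219.] [ 0.71  0.59 -1.07  1.89  0.27  0.81  0.98]
1 tip30 [535. 114. 259.] [ 0.46  0.52 -1.03  1.77  0.43  1.07  0.7 ]
1 tip40 [540. 139. 281.] [ 0.24  0.52 -0.93  1.66  0.5   1.26  0.58]
1 tip50 [545. 167. 298.] [ 0.1   0.61 -0.96  1.53  0.63  1.51  0.44]
1 tip60 [550. 198. 309.] [-0.07  0.7  -0.95  1.4   0.72  1.74  0.35]
-1 via [ 495. -266.  368.] [ 0.57  0.39 -0.07  1.47 -0.2   1.41 -1.01]
-1 pre [ 556. -172.  215.] [ 0.59  0.67 -0.17  1.55 -0.46  1.26 -0.9 ]
-1 g [ 555. -120.  141.] [ 0.56  0.73 -0.23  1.67 -0.47  1.06 -0.89]
-1 lift [ 555. -120.  251.] [ 0.53  0.59 -0.18  1.6  -0.49  1.25 -0.96]
-1 carry [527.  66. 248.] [ 0.36  0.41 -0.31  1.93 -0.66  0.87 -1.22]
-1 tip15 [530.  84. 219.] [ 0.2   0.4  -0.35  1.92 -0.29  0.77 -1.65]
-1 tip30 [535. 114. 259.] [ 0.13  0.39 -0.53  1.78  0.14  0.98 -2.18]
-1 tip40 [540. 139. 281.] [ 0.06  0.44 -0.64  1.67  0.35  1.19 -2.43]
-1 tip50 [545. 167. 298.] [-0.78  0.48  0.38  1.58  0.05  1.26 -2.18]
-1 tip60 [550. 198. 309.] [-0.97  0.61  0.59  1.45  0.03  1.42 -2.18]
```

```bash
python3 - <<'E'
from h import *
movep(*tool(HOME,np.radians(20),GRIP,GX+[-60,-140,230]))
movep(*tool(HOME,0,GRIP,GX+90*UPW))
s=read_state();print(s['time'],s['eef_pos'],s['finger_gap'])
w=shot('wrist');cv2.imwrite('pics/wrist1.png',w['image']);P=cloud(w)
q=P-GX; n=Rz(HOME)@[C35,0,S35]; xx=Rz(HOME)@[0,1,0]
a,b,c=q@n,q@UPW,q@xx
m=(abs(a)<15)&(b>-24)&(b<25)&(abs(c)<60)&(w['image'].max(2)<70)
print(m.sum(),[np.round(np.percentile(v[m],[1,10,50,90,99]),1) for v in(a,b,c)])
f=m&(a>3)&(abs(c)<35);A=np.c_[b[f],c[f],np.ones(f.sum())];print('front plane',np.linalg.lstsq(A,a[f],rcond=None)[0])
E
```

```text
2.6583 [ 556.15414078 -172.55647691  215.74969856] 85.44444745113796
2159 [array([-4.9, -3.8,  0.9,  6.2,  7.6]), array([-9.6, 14.5, 16.1, 17.1, 17.8]), array([-41.6, -31.4,   7.2,  39.9,  44.4])]
front plane [-9.38041195e-01  4.67552131e-03  2.02326057e+01]
```

View pics/wrist1.png

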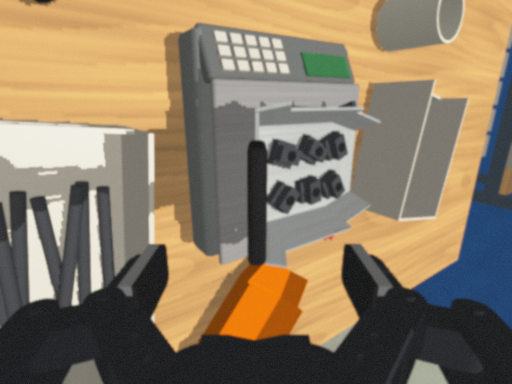

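The wrist view shows the slab end-on at (257,200), centred between the fingers. Its top edge lies within about 2 mm of my estimate, so I apply that small correction, grip, and lift.

```bash
sed -i 's/GX=np.array(\[.*\]) /GX=np.array([555.5,-129.8,156.0]) /' h.py; python3 - <<'E'
from h import *
w=load('wrist');P=cloud(w);q=P-GX;n=Rz(HOME)@[C35,0,S35]; xx=Rz(HOME)@[0,1,0]
a,b,c=q@n,q@UPW,q@xx
m=(abs(a)<15)&(b>12)&(b<25)&(abs(c)<40)&(w['image'].max(2)<70)
print('a vs c',np.polyfit(c[m],a[m],1),'b vs c',np.polyfit(c[m],b[m],1))
movel(*tool(HOME,0,GRIP,GX),max_speed=80)
s=read_state();print(s['time'],s['eef_pos'],s['ft_force'])
clamp()
s=read_state();print(s['time'],s['eef_pos'],s['ft_force'],s['finger_gap'],s['gripper_force'])
movel(*tool(HOME,0,GRIP,GX+[0,0,20]),max_speed=60)
s=read_state();print(s['time'],s['eef_pos'],s['ft_force'],s['torque'],s['finger_gap'])
movel(*tool(HOME,0,GRIP,GX+[0,0,115]),max_speed=100)
s=read_state();print(s['time'],s['ft_force'],s['finger_gap'])
a=shot('top');b=shot('scene')
cv2.imwrite('pics/lift.png',cv2.resize(np.hstack([a['image'][130:270,130:360],b['image'][60:340,130:430][:,:] if 0 else cv2.resize(b['image'],None,fx=.365,fy=.365)[:140]]),None,fx=1.9,fy=1.9))
P=cloud(b);R=Rz(HOME);o=GX+[0,0,115]-R@GRIP
q=(P-o)@R; im=b['image'].astype(int)
f=(abs(q[...,0]-0)<60)&(abs(q[...,1])<45)&(abs(q[...,2]-3)<12)&(im.min(2)>80)
A=np.c_[q[f][:,:2],np.ones(f.sum())];print('floor fit (scene) slopes,z',f.sum(),np.linalg.lstsq(A,q[f][:,2],rcond=None)[0])
E
```

```text
a vs c [-0.00175521  0.53848855] b vs c [-1.16819572e-03  1.71985709e+01]
4.0 [ 555.53401902 -119.26621482  140.74110834] [-0.07455514 -0.22291743 -0.1974646 ]
4.65 [ 555.40839183 -118.65933546  140.64119677] [-0.19710119  1.03859773  2.17379399] 13.207917352194347 59.408528208732605
5.1333 [ 555.3092784  -119.25163684  160.51516126] [ 0.17367608 -0.51684329 -6.05144544] [-1.86688987 -0.01074238 -0.02405297] 13.399523686830822
6.2333 [ 0.47707161 -0.7873907  -6.55590727] 13.258225450108412
floor fit (scene) slopes,z 359 [-0.00945566 -0.03292987  1.80581306]
```

View pics/lift.png

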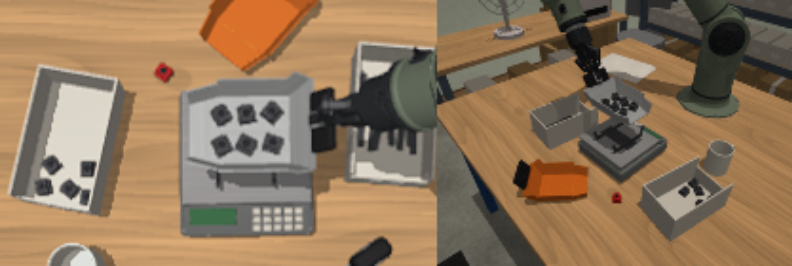

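The lift is clean. The pan is level, with floor slopes of 0.03 or less, and all six nuts are still in it. Now I carry it over and pour about the lip.

```bash
python3 - <<'E'
from h import *
b=np.array([np.cos(BY),np.sin(BY)]); L=np.r_[BIN-30*b,125]
movel(*tool(BY,0,LIP,L+[0,0,78]),max_speed=120)
s=read_state();print('carry',s['time'],s['eef_pos'],s['ft_force'],s['finger_gap'])
movel(*tool(BY,np.radians(12),LIP,L+[0,0,15]),max_speed=80)
for d in(22,32,42,50):
    movel(*tool(BY,np.radians(d),LIP,L),max_speed=50); s=read_state(); print(d,s['time'],s['ft_force'])
wait(.5);s=read_state();print(s['time'],s['ft_force'])
a=shot('top');c=shot('scene')
cv2.imwrite('pics/pour.png',np.hstack([cv2.resize(a['image'][140:260,110:270],(400,300)),cv2.resize(c['image'][150:350,200:460],(400,300))]))
E
```

```text
carry 8.0417 [527.25357708  65.04159685 250.84720462] [ 0.17428144  0.34693953 -6.30209846] 13.369006559452451
22 9.15 [-0.88209774 -0.44516953 -6.1464841 ]
32 9.9667 [ 0.66343954 -0.22240685 -5.07520796]
42 10.7833 [ 1.1508411  -0.23623682 -3.16700921]
50 11.4667 [-0.23947375 -0.59521833 -2.37218777]
11.9667 [ 0.57238188  0.05175464 -3.74579424]
```

View pics/pour.png

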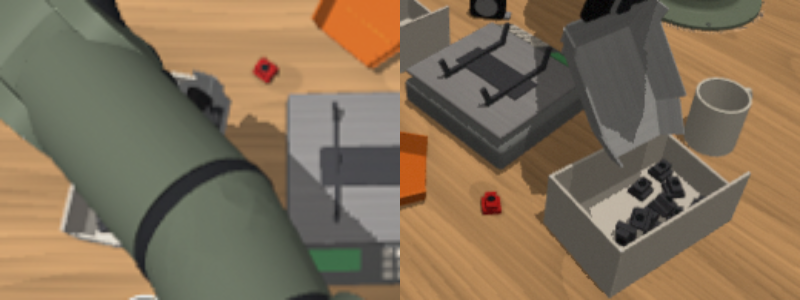

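The scene view shows the pan tipped over the nut bin with new nuts in it around (645,200). The wrist force fell by about 2.6 N, which is six nuts' weight. I tip a little further and check inside the pan with the wrist camera.

```bash
python3 - <<'E'
from h import *
b=np.array([np.cos(BY),np.sin(BY)]); L=np.r_[BIN-30*b,125]
movel(*tool(BY,np.radians(57),LIP,L),max_speed=50); wait(.4)
f=[]
for _ in range(5): wait(.05); f.append(read_state()['ft_force'])
print(read_state()['time'],np.mean(f,0))
w=shot('wrist');c=shot('scene')
cv2.imwrite('pics/pour2.png',np.hstack([cv2.resize(w['image'],(400,300)),cv2.resize(c['image'][220:350,280:440],(400,300),interpolation=cv2.INTER_CUBIC)]))
E
```

```text
13.3333 [ 0.32607718  0.06097922 -2.73636986]
```

View pics/pour2.png

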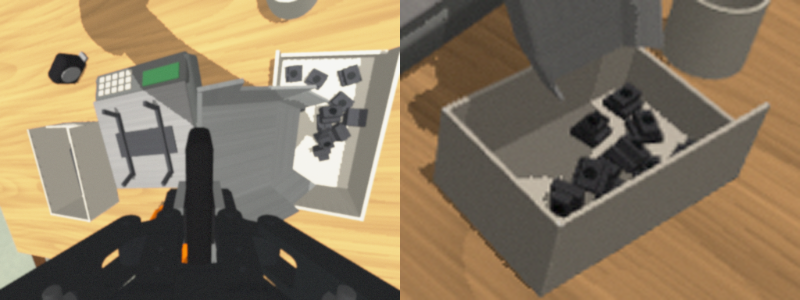

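The wrist view shows an empty pan, and the bin holds the heap of nuts at (330,120). I return over the cradle by the same path and measure how the pan sits in the hand before lowering.

```bash
python3 - <<'E'
from h import *
b=np.array([np.cos(BY),np.sin(BY)]); L=np.r_[BIN-30*b,125]
movel(*tool(BY,np.radians(30),LIP,L+[0,0,30]),max_speed=100)
movel(*tool(BY,0,LIP,L+[0,0,78]),max_speed=100)
old={n:load(n) for n in('top','scene')}   # pour pictures, scene overwritten
movel(*tool(HOME,0,GRIP,GX+[0,0,115]),max_speed=120); 
movel(*tool(HOME,0,GRIP,GX+[0,0,40]),max_speed=100); wait(.2)
s=read_state();print(s['time'],s['eef_pos'],s['ft_force'],s['finger_gap'])
R=Rz(HOME);o=GX+[0,0,40]-R@GRIP
for n in('top','scene'):
    c=shot(n);q=(cloud(c)-o)@R;im=c['image'].astype(int)
    f=(abs(q[...,0])<60)&(abs(q[...,1])<42)&(abs(q[...,2]-3)<10)
    A=np.c_[q[f][:,:2],np.ones(f.sum())];print(n,'floor',f.sum(),np.linalg.lstsq(A,q[f][:,2],rcond=None)[0], 'dark in pan',(f&(im.max(2)<60)).sum())
    # wall tops: centre line sideways along the straight part
    for x0 in(-50,-30,-10,10):
        m=(abs(q[...,0]-x0)<10)&(abs(q[...,2]-43)<6)&(abs(q[...,1])<80)
        y=q[m][:,1]; print(x0,len(y),np.round([np.median(y[y<0]),np.median(y[y>0])],1),end=' | ')
    m=(abs(q[...,2]-3)<5)&(abs(q[...,1])<25)&(abs(q[...,0])<95);print('lip x',np.percentile(q[m][:,0],[99,99.9]))
I=[load('top')['image'][150:260,200:320],load('scene')['image'][100:280,180:360]]
cv2.imwrite('pics/back.png',np.hstack([cv2.resize(i,(400,380),interpolation=cv2.INTER_CUBIC) for i in I]))
E
```

```text
18.0833 [ 555.53475698 -119.00939971  180.91330298] [ 0.11979949 -0.30683956 -2.51715566] 13.43530427779089
top floor 1110 [-2.58311297e-03 -8.92950666e-03  3.50708663e+00] dark in pan 0
-50 17 [-64.   68.3] | -30 21 [-63.9  67.9] | -10 25 [-64.4  68.1] | 10 33 [-63.5  69.1] | lip x [70.22254113 73.24217237]
scene floor 1021 [ 1.62416659e-03 -6.57876466e-04  2.16958914e+00] dark in pan 0
-50 33 [-68.7  64.9] | -30 38 [-69.4  64.8] | -10 36 [-68.9  64.5] | 10 35 [-69.2  64.1] | lip x [75.15015777 76.2100547 ]
```

View pics/back.png

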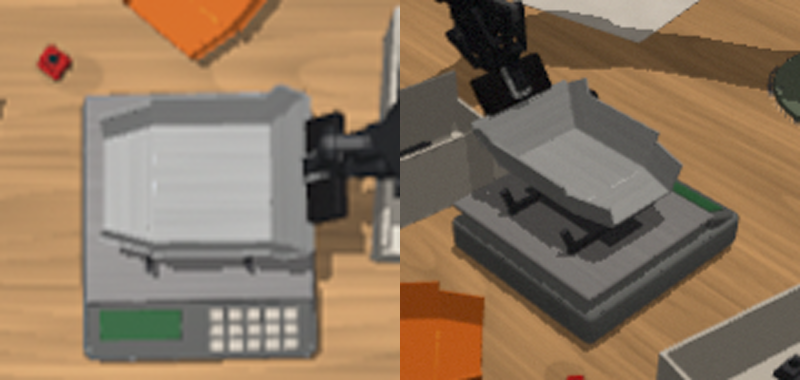

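The pan is empty, level to under 0.01 rad, and has not slipped in the grip. I lower it and release.

```bash
python3 - <<'E'
from h import *
print(movel(*tool(HOME,0,GRIP,GX+[0,0,4]),max_speed=60,guard=8))
print(movel(*tool(HOME,0,GRIP,GX+[0,0,-1]),max_speed=10,guard=5))
s=read_state();print(s['time'],s['eef_pos'],s['ft_force'])
open_gripper();wait(.2)
movel(*tool(HOME,0,GRIP,GX+100*UPW),max_speed=80)
movel(*tool(HOME,0,GRIP,GX+160*UPW+[0,0,60]),max_speed=150);wait(.3)
R=Rz(HOME);o=GX-R@GRIP;print('pan expected',o)
for n in('top','scene'):
    c=shot(n);q=(cloud(c)-o)@R
    f=(abs(q[...,0])<60)&(abs(q[...,1])<42)&(abs(q[...,2]-3)<10)
    A=np.c_[q[f][:,:2],np.ones(f.sum())];print(n,'floor',f.sum(),np.linalg.lstsq(A,q[f][:,2],rcond=None)[0])
    for x0 in(-50,-30,-10,10):
        m=(abs(q[...,0]-x0)<10)&(abs(q[...,2]-43)<6)&(abs(q[...,1])<80)
        y=q[m][:,1]; print(x0,np.round([np.median(y[y<0]),np.median(y[y>0])],1),end=' | ')
    print()
print(read_state()['time'])
I=[load('top')['image'][150:290,120:350],load('scene')['image'][120:340,180:440]]
cv2.imwrite('pics/end.png',np.hstack([cv2.resize(i,(400,340),interpolation=cv2.INTER_CUBIC) for i in I]))
E
```

```text
False
True
19.3583 [ 555.46175438 -119.13117784  140.59299507] [-0.02969016 -2.78654437  5.35087409]
pan expected [553.68506806  -8.81361224  89.5       ]
top floor 1035 [ 8.78788146e-03 -2.48356960e-03  3.72667816e+00]
-50 [-63.8  68. ] | -30 [-63.4  68.3] | -10 [-63.9  67.8] | 10 [-64.4  69. ] | 
scene floor 1048 [ 3.26454329e-03 -1.93205413e-03  2.50773934e+00]
-50 [-68.7  64.5] | -30 [-69.   63.5] | -10 [-68.8  64.1] | 10 [-69.   64.7] | 
22.9667
```

View pics/end.png

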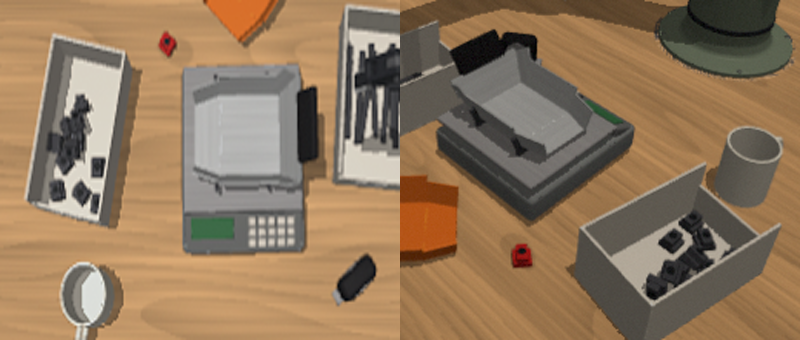

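The final pictures show the pan seated level in both saddles, the nuts in the left bin, the mug and tape in place, and the gripper clear.

```bash
python3 -c "
from workcell import *
print(finish_job())"
```

```text
the job is handed in; nothing more can be done
None
```

The six nuts went into the nut bin, the empty pan is back level in both saddles, the mug and tape look undisturbed, and the job was handed in after about 23 s of robot time; no verdict was returned.

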